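# Sort salvaged inverter-board parts into the repair-bench trays

## Robot

A 6-joint arm with a two-finger parallel gripper is mounted at the origin on the work surface. World frame = base frame: x ahead of the robot, y to its left, z up, the work surface at z = 0. Lengths are in mm, angles in rad, forces in N, time in s.
With the tool pointing down it reaches from about 350 to 975 mm from the base axis. Payload 7.1 kg.
Tool frame: the origin (TCP) lies midway between the tips of the shut fingers; the grasp point (between the pads) lies 19 mm behind it (ctrl.grasp_offset is the distance from the TCP to the grasp point, in mm); z points along the fingers, y is the line along which they close (so a half turn about z gives the same grasp; the last joint's range is limited). The gripper opens to 88 mm and grips with 3 to 60 N. Pads are 20 mm wide; open, the fingers measure 115 mm over their backs; the gripper's body (75 mm by 178 mm) begins 61 mm behind the grasp point.
Start: joints at [-1.226, 0.423, 1.63, -0, 1.089, -0.019], TCP at [222.409, -584.071, 222.675] pointing down, gripper open.
Joint ranges: [-3, 3], [-0.9, 2.11], [0.09, 2.58], [-1.31, 4.45], [0.11, 2.69], [-2.54, 2.54]. Speed limits (rad/s): [2.39, 2.39, 3.01, 3.14, 3.14, 3.14].

## Interface

Orientations are given as a rotation vector (axis times angle).
In Python, from workcell import ctrl gives the robot as it stands. The module is installed in compiled form; this text tells all that it offers.
- The arm moves only by the tool servo_tool, never from a script. Its argument "rows" is a list of rows, each a list of 7 numbers: the turn, a rotation vector about the tool's x, y, z as a fraction of full scale, then the shift along the tool's x, y, z as a fraction of full scale, then the finger opening in mm, from 0 to 87.8. A call has 1 to 10 rows; each row is the pose to reach, as a shift and turn from the pose commanded when the call began, along the tool's axes at that moment; what a row does not reach only later rows make up. Full scale, the value 1, is 20 cm for a shift and 1.5 rad for a turn. A row lasts 1/8 s, in which the tool goes at most 62.5 mm and 10.7 degrees, less where a joint would pass 70% of its speed; a pose out of reach is approached as far as the arm can. A call with a number of a shift or a turn outside -1 to 1 is refused whole. A call with a gripper value outside its range is refused whole. The fingers move at their own pace and stop on an object; the grip force is fixed at half the most. Time passes only in rows, so rows that repeat a pose let the fingers close. It gives the time, the measured TCP pose, the force, the opening and the grip force at its end, in the units of the state.
- ctrl.get_obs(): the state, without advancing time (a new reading comes with each control period).
- ctrl.get_image(name): name is "scene" or "side" or "wrist"; returns (picture, depth): 420x560x3 uint8, red, green, blue; 420x560 float32, mm along the optical axis (not along the pixel's ray), 0 where there is no reading.
- ctrl.camera_info(name): a dict with "intrinsics" (3x3 intrinsics, pixels), "k1" (the pictures are not rectified: a ray, as slopes to the right and down, at radius r is drawn at 1 + k1 r^2 times it, then the intrinsics apply), "R" (3x3) and "t" (3): a world point X has camera coordinates R X + t. Camera axes: x right, y down, z forward; pixel columns grow to the right and rows downward; lengths in mm; the calibration is good to about 2 mm. A picture is of the moment at which its call begins: read the wrist's pose just before it. camera_info takes no time and is no camera call; for the wrist camera it gives the pose at the moment of the call.
- ctrl.close_job(): hands the job in; it is judged then, once.
The state is a dict: "t": time; "qpos": joint angles; "qvel": joint speeds; "joint_torque": joint torques, N m; "ee_pos": TCP position; "orientation": TCP orientation; "ft_force": force on the tool from outside, world axes, zero at the start; "moment": the same for the moment, N m; "width": finger opening in mm; "grasp_force": force on a finger pad.
Only numpy, scipy, OpenCV 4.12 (cv2) and the standard library are available. Lean on these libraries where they do the work, as an engineer would, in place of code of your own. Each camera call takes 0.05 s, during which the arm holds its last target. There are 200 camera calls.

## Task

Sort the five parts salvaged from the air-conditioner board into the trays: the two capacitors into the green tray, the two relays into the yellow tray and the transformer into the red tray, only one part to a bay, each standing upright on the floor of its bay. Leave the multimeter and the screwdriver where they lie, and let go of everything at the end.

Things in the scene. Friction and masses are not known exactly. Their poses are not given: they have to be found in the camera images.
- capacitor_blue: electrolytic capacitor standing upright: a round blue can, 35 mm diameter, 43 mm tall over all, with a grey strip on its side and a bare aluminium top; about 60 g. Origin: centre of its underside; z up
- capacitor_black: electrolytic capacitor standing upright: a round black can, 35 mm diameter, 43 mm tall over all, with a grey strip on its side and a bare aluminium top; about 60 g. Origin: centre of its underside; z up
- relay_blue: plug-in relay standing upright: an oblong blue box, 34 (its x) x 28 (its y) x 44 mm tall, with a white sticker and a small orange dot on top; about 40 g. Origin: centre of its underside; z up. It starts turned at most 0.6 rad
- relay_black: plug-in relay standing upright: an oblong black box, 34 (its x) x 28 (its y) x 44 mm tall, with a white sticker and a small orange dot on top; about 40 g. Origin: centre of its underside; z up. It starts turned at most 0.6 rad
- transformer: small transformer standing upright: a grey steel frame 44 (its x) x 18 (its y) x 40 mm tall round a copper coil with a yellow band, which bulges to 28 (x) x 36 (y) mm from 8 to 32 mm of height; about 180 g. The frame ends, at x = +22 and -22 mm, are flat over the full height. Origin: centre of its underside; z up. It starts turned at most 0.6 rad
- tray_green: shallow green open tray, fixed, 76 (its x) x 142 (its y) x 18 mm high; walls, floor and divider 4 mm thick. The divider, as high as the walls, lies at y = 0: two bays, each 68 (x) x 65 (y) mm inside, centred at x = 0, y = +34.5 and y = -34.5 mm. Origin: centre of the underside, on the bench. z up; turned at most 0.2 rad. The trays change places between starts
- tray_yellow: shallow yellow open tray, fixed, 76 (its x) x 142 (its y) x 18 mm high; walls, floor and divider 4 mm thick. The divider, as high as the walls, lies at y = 0: two bays, each 68 (x) x 65 (y) mm inside, centred at x = 0, y = +34.5 and y = -34.5 mm. Origin: centre of the underside, on the bench. z up; turned at most 0.2 rad. The trays change places between starts
- tray_red: shallow red open tray, fixed, 76 (its x) x 142 (its y) x 18 mm high; walls, floor and divider 4 mm thick. The divider, as high as the walls, lies at y = 0: two bays, each 68 (x) x 65 (y) mm inside, centred at x = 0, y = +34.5 and y = -34.5 mm. Origin: centre of the underside, on the bench. z up; turned at most 0.2 rad. The trays change places between starts
- multimeter: loose bystander: blue multimeter lying face up, 160 (its x) x 80 (its y) mm, 43 mm high over its dial, to the left of the work. Origin: centre of its underside
- screwdriver: loose bystander: screwdriver with a yellow handle lying on the bench, about 200 mm long, to the right of the work. Origin: underside, about mid-length; it lies along its own x, handle to -x

How it is judged (in metres and radians):
At the end, for the whole second after the job is handed in: Capacitors in the green tray and relays in the yellow one, one per bay, transformer in a bay of the red one; each on the bay floor (underside 1 to 7 mm above the bench), upright within 0.12 rad, at rest (0.02 m/s, 0.2 rad/s); multimeter and screwdriver moved under 20 mm (x of capacitor_blue in the frame of tray_green between -0.034 and 0.034 m and y of capacitor_blue in the frame of tray_green between -0.067 and 0.067 m and z of capacitor_blue in the frame of tray_green between 0.001 and 0.007 m and angle between each of capacitor_blue, capacitor_black, relay_blue, relay_black, transformer's own z axis and vertical below 0.12 rad and linear speed of each of capacitor_blue, capacitor_black, relay_blue, relay_black, transformer below 0.02 m/s and angular speed of each of capacitor_blue, capacitor_black, relay_blue, relay_black, transformer below 0.2 rad/s and x of capacitor_black in the frame of tray_green between -0.034 and 0.034 m and y of capacitor_black in the frame of tray_green between -0.067 and 0.067 m and z of capacitor_black in the frame of tray_green between 0.001 and 0.007 m and x of relay_blue in the frame of tray_yellow between -0.034 and 0.034 m and y of relay_blue in the frame of tray_yellow between -0.067 and 0.067 m and z of relay_blue in the frame of tray_yellow between 0.001 and 0.007 m and x of relay_black in the frame of tray_yellow between -0.034 and 0.034 m and y of relay_black in the frame of tray_yellow between -0.067 and 0.067 m and z of relay_black in the frame of tray_yellow between 0.001 and 0.007 m and x of transformer in the frame of tray_red between -0.034 and 0.034 m and y of transformer in the frame of tray_red between -0.067 and 0.067 m and z of transformer in the frame of tray_red between 0.001 and 0.007 m and ((y of capacitor_blue in the frame of tray_green above 0 m and y of capacitor_black in the frame of tray_green below 0 m) or (y of capacitor_blue in the frame of tray_green below 0 m and y of capacitor_black in the frame of tray_green above 0 m)) and ((y of relay_blue in the frame of tray_yellow above 0 m and y of relay_black in the frame of tray_yellow below 0 m) or (y of relay_blue in the frame of tray_yellow below 0 m and y of relay_black in the frame of tray_yellow above 0 m))); the robot touches nothing.
It fails at once if the multimeter is moved more than 20 mm (distance of multimeter from where it was at the start of the episode above 0.02 m).
It fails at once if the screwdriver is moved more than 20 mm (distance of screwdriver from where it was at the start of the episode above 0.02 m).
It also fails if it takes over 99 s, if anything falls off the work surface, if the arm or the gripper's body presses on something with over 40 N, if the wrist force passes 120 N, or if a joint passes its speed limit or range.

## Working session

There is one attempt and no reset: what is moved stays moved. The work goes in short steps, Python scripts to look and compute and a tool call to move; the robot and the scene stay as the last step left them, time stands still between calls to the robot, and variables do not carry over. Pictures are saved under pics/ and viewed, at most 14 in all, crops included, and the job is handed in when it is done.

Besides the shell and the picture viewer there is one more tool, called as name([rows], argument=value, ...), one row to a line, values as JSON. servo_tool: Moves the arm, as the interface text tells. Its arguments: {"type":"object","properties":{"rows":{"type":"array","items":{"type":"array","items":{"type":"number"}}}},"required":["rows"]}

```bash
mkdir -p pics; python3 - <<'E'
from workcell import ctrl
import cv2,numpy as np
for n in("scene","side"):
    im,d=ctrl.get_image(n); cv2.imwrite(f"pics/{n}0.png",im[:,:,::-1]); np.save(f"{n}0.npy",d)
    print(n,{k:np.round(v,3).tolist() for k,v in ctrl.camera_info(n).items()})
o=ctrl.get_obs();print(o['t'],o['ee_pos'],o['orientation'],o['width'],ctrl.grasp_offset)
E
```

```text
scene {'intrinsics': [[398.544, 0.0, 280.377], [0.0, 398.544, 204.199], [0.0, 0.0, 1.0]], 'k1': -0.118, 'R': [[0.418, 0.908, -0.004], [0.52, -0.243, -0.819], [-0.745, 0.34, -0.574]], 't': [-253.68, -266.484, 1578.469]}
side {'intrinsics': [[474.179, 0.0, 274.875], [0.0, 474.179, 213.922], [0.0, 0.0, 1.0]], 'k1': 0.012, 'R': [[-0.778, -0.629, -0.016], [-0.336, 0.437, -0.834], [0.531, -0.643, -0.551]], 't': [410.234, 199.672, 844.646]}
0.1 [ 222.25028201 -583.61362256  221.99106707] [-3.08843796e+00 -5.68036395e-01  3.62528935e-04] 87.67415503017288 18.700000000000003
```

View pics/scene0.png

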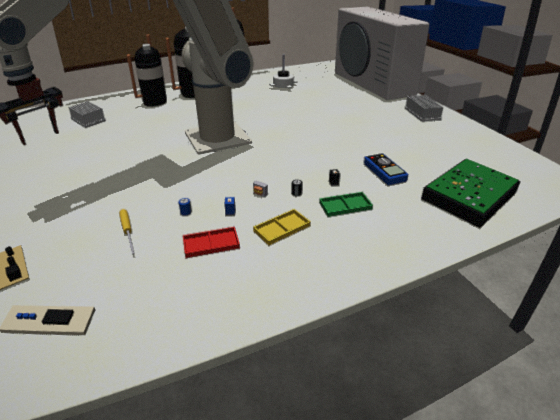

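View pics/side0.png

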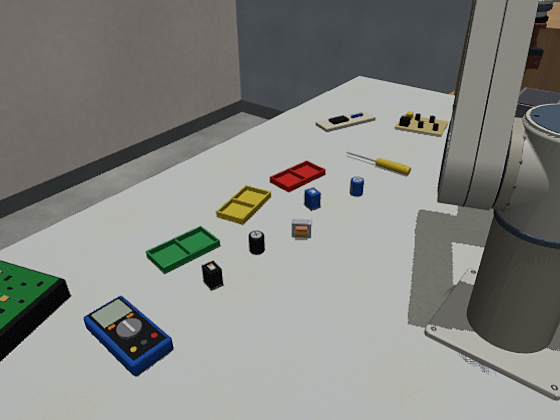

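The scene view shows the trays left to right as red (211,241), yellow (282,226) and green (345,204). Behind them are the blue capacitor (185,206), blue relay (230,205), transformer (260,188), black capacitor (297,187) and black relay (335,177). The side view shows the same parts, with the blue capacitor at (357,186) and the black relay at (212,275).

```bash
cat > h.py <<'E'
from workcell import ctrl
import cv2,numpy as np
def rays(info,uv):
    K=np.array(info["intrinsics"]);uv=np.asarray(uv,float).reshape(-1,1,2)
    s=cv2.undistortPoints(uv,K,np.array([info["k1"],0,0,0,0.]))[:,0]
    return np.c_[s,np.ones(len(s))]
def cloud(info,d):
    v,u=np.mgrid[:d.shape[0],:d.shape[1]]
    P=rays(info,np.c_[u.ravel(),v.ravel()])*d.ravel()[:,None]
    return ((P-info["t"])@np.array(info["R"])).reshape(*d.shape,3)
def onplane(info,uv,z):
    R=np.array(info["R"]);c=-R.T@info["t"];r=rays(info,uv)@R
    return c+r*((z-c[2])/r[:,2])[:,None]
E
python3 - <<'E'
from h import *
for n in("scene","side"):
    W=cloud(ctrl.camera_info(n),np.load(n+"0.npy"))
    im=cv2.imread(f"pics/{n}0.png")
    m=((W[...,2]>9)&(W[...,2]<80)&(W[...,0]>250)&(W[...,0]<900)&(abs(W[...,1])<500)).astype(np.uint8)
    k,l,s,c=cv2.connectedComponentsWithStats(m)
    print(n)
    for i in range(1,k):
        if s[i,4]<25: continue
        p=W[l==i];zt=np.percentile(p[:,2],95);t=p[p[:,2]>zt-6]
        print(np.round(c[i]),s[i,4],"ztop",zt.round(),"ctr",p.mean(0).round(),"top",np.median(t,0).round(),"rect",[np.round(a) for a in cv2.minAreaRect(p[:,:2].astype(np.float32))], im[l==i].mean(0).round())
E
```

```text
scene
[385. 168.] 803 ztop 40.0 ctr [524. 423.  30.] top [511. 432.  36.] rect [array([511., 433.]), array([ 84., 163.]), np.float64(85.0)] [80. 63. 53.]
[334. 176.] 156 ztop 45.0 ctr [502. 238.  31.] top [499. 240.  44.] rect [array([497., 241.]), array([29., 38.]), np.float64(78.0)] [37. 39. 39.]
[260. 188.] 178 ztop 41.0 ctr [461.  -2.  29.] top [456.   2.  39.] rect [array([457.,  -2.]), array([47., 31.]), np.float64(32.0)] [ 81.  90. 104.]
[297. 187.] 154 ztop 44.0 ctr [505. 102.  31.] top [502. 103.  42.] rect [array([502., 104.]), array([35., 33.]), np.float64(76.0)] [56. 56. 55.]
[451. 202.] 1181 ztop 52.0 ctr [776. 473.  36.] top [748. 481.  50.] rect [array([775., 471.]), array([208.,  63.]), np.float64(2.0)] [19. 34. 15.]
[346. 203.] 377 ztop 19.0 ctr [623. 206.  14.] top [625. 206.  16.] rect [array([621., 206.]), array([142.,  81.]), np.float64(80.0)] [38. 72. 27.]
[230. 205.] 170 ztop 45.0 ctr [ 514. -117.   33.] top [ 508. -115.   43.] rect [array([ 507., -115.]), array([29., 39.]), np.float64(66.0)] [96. 58. 41.]
[185. 205.] 161 ztop 43.0 ctr [ 458. -235.   31.] top [
[... 1533 characters left out ...]
09.  15.] top [613. 208.  17.] rect [array([618., 207.]), array([143.,  80.]), np.float64(81.0)] [51. 87. 37.]
[256. 240.] 309 ztop 44.0 ctr [490. 111.  32.] top [493. 107.  43.] rect [array([494., 106.]), array([34., 34.]), np.float64(21.0)] [52. 51. 50.]
[ 39. 285.] 1595 ztop 51.0 ctr [713. 476.  42.] top [724. 482.  49.] rect [array([751., 492.]), array([163.,  66.]), np.float64(17.0)] [32. 65. 22.]
[212. 273.] 433 ztop 46.0 ctr [487. 246.  33.] top [491. 243.  44.] rect [array([492., 242.]), array([29., 38.]), np.float64(73.0)] [34. 35. 35.]
[128. 334.] 3773 ztop 38.0 ctr [491. 442.  30.] top [499. 438.  33.] rect [array([505., 436.]), array([ 79., 163.]), np.float64(86.0)] [82. 64. 53.]
```

```bash
cat >> h.py <<'E'
from scipy.spatial.transform import Rotation as Ro
def plan(*wps):
    o=ctrl.get_obs();R0=Ro.from_rotvec(o["orientation"]);p0=np.array(o["ee_pos"])
    print("t",round(o["t"],2),"p",p0.round(1),"a",round(np.degrees(np.arctan2(*R0.as_matrix()[1::-1,0])),1),"w",round(o["width"],1),"f",np.round(o["ft_force"],1))
    for x,y,z,a in wps:
        c,s=np.cos(np.radians(a)),np.sin(np.radians(a))
        Rt=Ro.from_matrix([[c,s,0],[s,-c,0],[0,0,-1]])
        r=(R0.inv()*Rt).as_rotvec()/1.5; d=R0.inv().apply(np.array([x,y,z])-p0)/200
        print((x,y,z,a),np.r_[r,d].round(3).tolist())
E
python3 -c "
from h import *
plan((340,-410,250,50),(450,-233,250,81))"
```

```text
t 0.1 p [ 222.3 -583.6  222. ] a 20.8 w 87.7 f [ 0.2 -0.6 -0. ]
(340, -410, 250, 50) [-0.001, -0.0, -0.339, 0.859, -0.602, -0.139]
(450, -233, 250, 81) [-0.001, -0.0, -0.7, 1.688, -1.233, -0.138]
```

servo_tool([
  [0,0,-0.339,0.859,-0.602,-0.139,87],
  [0,0,-0.339,0.859,-0.602,-0.139,87],
  [0,0,-0.339,0.859,-0.602,-0.139,87],
  [0,0,-0.339,0.859,-0.602,-0.139,87],
  [0,0,-0.7,1,-0.75,-0.139,87],
  [0,0,-0.7,1,-0.75,-0.139,87],
  [0,0,-0.7,1,-0.75,-0.139,87],
])

```text
t: 0.98
ee_pos: [356.1, -372.0, 250.3]
orientation: [-2.381, -2.048, 0.0]
ft_force: [0.4, -0.2, 0.1]
width: 87.2
grasp_force: 0.0
```

```bash
python3 -c "
from h import *
plan((450,-233,250,81),(470,-200,300,81))"
```

```text
t 0.97 p [ 356.1 -372.   250.3] a 81.4 w 87.2 f [ 0.4 -0.2  0.1]
(450, -233, 250, 81) [-0.0, -0.0, 0.005, 0.757, 0.36, 0.002]
(470, -200, 300, 81) [-0.0, -0.0, 0.005, 0.935, 0.434, -0.248]
```

servo_tool([
  [0,0,0,0.935,0.434,-0.248,87],
  [0,0,0,0.935,0.434,-0.248,87],
  [0,0,0,0.935,0.434,-0.248,87],
  [0,0,0,0.935,0.434,-0.248,87],
  [0,0,0,0.935,0.434,-0.248,87],
  [0,0,0,0.935,0.434,-0.248,87],
])

```text
t: 1.72
ee_pos: [470.3, -201.9, 299.6]
orientation: [-2.388, -2.04, 0.001]
ft_force: [-0.2, -0.1, 0.2]
width: 87.2
grasp_force: 0.0
```

```bash
python3 -c "
from h import *
plan((450,-233,250,81))
i=ctrl.camera_info('wrist');im,d=ctrl.get_image('wrist')
print({k:np.round(v,3).tolist() for k,v in i.items()})
cv2.imwrite('pics/w0.png',im[:,:,::-1])
W=cloud(i,d);print(W[0,0],W[0,-1],W[-1,0],W[-1,-1],(d==0).mean())
"
```

```text
t 1.73 p [ 470.3 -201.9  299.6] a 81.0 w 87.2 f [-0.2 -0.1  0.2]
(450, -233, 250, 81) [-0.001, 0.0, 0.0, -0.169, -0.076, 0.248]
{'intrinsics': [[292.485, 0.0, 282.855], [0.0, 292.485, 205.359], [0.0, 0.0, 1.0]], 'k1': 0.018, 'R': [[0.988, -0.157, -0.001], [-0.15, -0.946, 0.286], [-0.046, -0.282, -0.958]], 't': [-494.893, -176.09, 429.377]}
[131.33405103  82.96789871  -0.93825244] [ 8.67573681e+02 -3.47656732e+01  7.23311078e-01] [ 419.4904386  -169.83803842  417.66625607] [ 525.49855617 -186.28643475  417.87229618] 0.004009353741496599
```

View pics/w0.png

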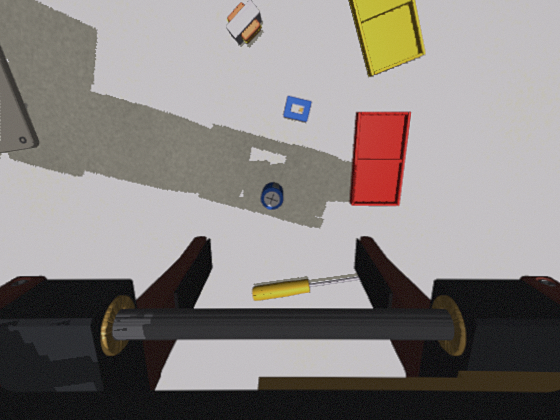

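The wrist view covers a wide area: blue capacitor at (272,196), blue relay at (297,108), transformer at (244,22), red tray at (380,158) and part of the yellow tray. I'll measure from here.

```bash
cat >> h.py <<'E'
def measure(box=(300,800,-330,330)):
    i=ctrl.camera_info('wrist');im,d=ctrl.get_image('wrist');W=cloud(i,d)
    m=((W[...,2]>10)&(W[...,2]<62)&(W[...,0]>box[0])&(W[...,0]<box[1])&(W[...,1]>box[2])&(W[...,1]<box[3])).astype(np.uint8)
    k,l,s,c=cv2.connectedComponentsWithStats(m)
    for j in range(1,k):
        if s[j,4]<60: continue
        p=W[l==j];zt=np.percentile(p[:,2],90);q=l==j
        t=q&(W[...,2]>zt-5);v,u=np.nonzero(t)
        P=onplane(i,np.c_[u,v],zt)[:,:2].astype(np.float32)
        r=cv2.minAreaRect(P);mask_edge=s[j,1]==0 or s[j,0]==0
        print(c[j].round(),s[j,4],"zt",zt.round(1),"ctr",np.round(r[0],1),"size",np.round(r[1],1),"ang",round(r[2],1),"circ",[np.round(a,1) for a in cv2.minEnclosingCircle(P)],"bgr",im[q].mean(0)[::-1].round(),"EDGE" if mask_edge else "")
    return im,W
E
python3 -c "
from h import *
measure()"
```

```text
[244.  22.] 1082 zt 40.2 ctr [450.1   1.5] size [44.1 19.4] ang 33.2 circ [array([450.4,   0.7]), np.float64(23.1)] bgr [135. 146. 164.] EDGE
[388.  32.] 1015 zt 18.2 ctr [639.2 -33.4] size [78.3 94.8] ang 10.5 circ [array([639. , -33.1]), np.float64(60.6)] bgr [ 49. 142. 156.] EDGE
[297. 109.] 542 zt 44.9 ctr [ 501.6 -114.5] size [27.6 33.6] ang 67.7 circ [array([ 501.7, -114.5]), np.float64(20.6)] bgr [177. 117.  88.] 
[380. 159.] 1179 zt 18.4 ctr [ 614.8 -206.6] size [140.8  77.7] ang 80.9 circ [array([ 615.1, -206.8]), np.float64(79.6)] bgr [ 46.  49. 147.] 
[272. 196.] 492 zt 43.1 ctr [ 446.2 -232.7] size [33.7 32.6] ang 80.9 circ [array([ 447. , -232.2]), np.float64(17.7)] bgr [91. 69. 61.]
```

```bash
python3 -c "
from h import *
plan((501.6,-114.5,110,67.7),(501.6,-114.5,17,67.7))"
```

```text
t 1.82 p [ 470.1 -202.4  299.6] a 80.9 w 87.1 f [-0.2 -0.2  0.3]
(501.6, -114.5, 110, 67.7) [-0.001, 0.0, 0.154, 0.459, 0.087, 0.948]
(501.6, -114.5, 17, 67.7) [-0.001, 0.0, 0.154, 0.459, 0.088, 1.413]
```

servo_tool([
  [0,0,0.154,0.459,0.087,0.4,80],
  [0,0,0.154,0.459,0.087,0.948,80],
  [0,0,0.154,0.459,0.087,0.948,80],
  [0,0,0.154,0.459,0.087,0.948,80],
  [0,0,0.154,0.459,0.087,0.948,80],
  [0,0,0.154,0.459,0.087,0.948,80],
  [0,0,0.154,0.459,0.087,0.948,80],
])

```text
t: 2.7
ee_pos: [503.4, -114.6, 112.1]
orientation: [2.607, 1.749, 0.003]
ft_force: [0.7, 0.0, 0.6]
width: 80.2
grasp_force: 0.0
```

```bash
python3 -c "
from h import *
measure()
plan((501.6,-114.5,17,67.7))"
```

```text
[402.  58.] 3077 zt 18.0 ctr [636.9 -22.5] size [ 76.8 116.4] ang 11.1 circ [array([636.4, -22. ]), np.float64(68.8)] bgr [ 50. 153. 170.] EDGE
[167. 106.] 2804 zt 40.1 ctr [450.7   2. ] size [44.4 19.8] ang 34.2 circ [array([450.8,   2.3]), np.float64(23.7)] bgr [147. 157. 178.] 
[432. 221.] 2353 zt 17.9 ctr [ 618.  -189.8] size [110.1  76.7] ang 80.7 circ [array([ 617.7, -190.1]), np.float64(66.4)] bgr [ 35.  38. 145.] 
[282. 212.] 1638 zt 44.6 ctr [ 502.6 -112.5] size [27.9 33.5] ang 67.6 circ [array([ 502.5, -112.7]), np.float64(21.1)] bgr [96. 61. 45.] 
[276. 348.] 663 zt 43.3 ctr [ 446.2 -235.6] size [24.4 33.5] ang 67.5 circ [array([ 447.8, -231.3]), np.float64(17.6)] bgr [180. 146. 134.] 
t 2.75 p [ 503.3 -114.5  112. ] a 67.7 w 80.1 f [-0.1 -1.1  0.4]
(501.6, -114.5, 17, 67.7) [0.002, -0.0, 0.0, -0.003, -0.009, 0.475]
```

servo_tool([
  [0,0,0,0.005,0,0.25,70],
  [0,0,0,0.005,0,0.475,70],
  [0,0,0,0.005,0,0.475,70],
  [0,0,0,0.005,0,0.475,25],
  [0,0,0,0.005,0,0.475,25],
  [0,0,0,0.005,0,0.475,25],
  [0,0,0,0.005,0,0.475,25],
  [0,0,0,0.005,0,0.475,25],
])

```text
t: 3.75
ee_pos: [503.4, -112.8, 16.3]
orientation: [2.607, 1.751, 0.001]
ft_force: [-0.1, 0.7, 7.8]
width: 33.7
grasp_force: 30.0
```

```bash
python3 -c "
from h import *
plan((641.2,-43.9,85,101),(641.2,-43.9,21.5,101))"
```

```text
t 3.75 p [ 503.4 -112.8   16.3] a 67.8 w 33.7 f [-0.1  0.7  7.8]
(641.2, -43.9, 85, 101) [0.001, 0.0, -0.387, 0.58, 0.508, -0.343]
(641.2, -43.9, 21.5, 101) [0.001, 0.0, -0.387, 0.58, 0.507, -0.025]
```

servo_tool([
  [0,0,0,0,0,-0.3,25],
  [0,0,-0.1,0.1,0.1,-0.343,25],
  [0,0,-0.387,0.58,0.508,-0.343,25],
  [0,0,-0.387,0.58,0.508,-0.343,25],
  [0,0,-0.387,0.58,0.508,-0.343,25],
  [0,0,-0.387,0.58,0.508,-0.343,25],
  [0,0,-0.387,0.58,0.508,-0.343,25],
  [0,0,-0.387,0.58,0.508,-0.15,25],
])

```text
t: 4.75
ee_pos: [642.9, -44.6, 48.0]
orientation: [1.997, 2.419, 0.005]
ft_force: [-0.6, 0.4, 0.3]
width: 33.7
grasp_force: 30.0
```

```bash
python3 -c "
from h import *
plan((641.2,-43.9,22,101),(641.2,-43.9,21,101),(641.2,-43.9,100,101))"
```

```text
t 4.75 p [642.9 -44.6  48. ] a 100.9 w 33.7 f [-0.6  0.4  0.3]
(641.2, -43.9, 22, 101) [0.004, 0.001, -0.001, 0.005, -0.008, 0.13]
(641.2, -43.9, 21, 101) [0.004, 0.001, -0.001, 0.005, -0.008, 0.135]
(641.2, -43.9, 100, 101) [0.004, 0.001, -0.001, 0.004, -0.006, -0.26]
```

servo_tool([
  [0,0,0,0.005,-0.008,0.06,25],
  [0,0,0,0.005,-0.008,0.12,25],
  [0,0,0,0.005,-0.008,0.13,25],
  [0,0,0,0.005,-0.008,0.13,25],
  [0,0,0,0.005,-0.008,0.13,25],
])

```text
t: 5.38
ee_pos: [639.4, -43.3, 20.1]
orientation: [1.997, 2.424, 0.001]
ft_force: [-1.1, -0.1, 4.0]
width: 33.7
grasp_force: 30.0
```

servo_tool([
  [0,0,0,0,0,0,50],
  [0,0,0,0,0,0,50],
  [0,0,0,0,0,-0.1,50],
  [0,0,0,0,0,-0.4,60],
])

```text
t: 5.88
ee_pos: [636.8, -42.9, 98.4]
orientation: [-1.994, -2.421, 0.005]
ft_force: [1.6, -0.6, 0.2]
width: 56.5
grasp_force: 0.0
```

```bash
python3 -c "
from h import *
measure()
plan((450.5,1.8,110,123.7))"
```

```text
[133.   3.] 244 zt 24.3 ctr [501.   89.7] size [18.5  2.4] ang 11.5 circ [array([500.7,  90.9]), np.float64(9.3)] bgr [24. 24. 23.] EDGE
[ 54. 116.] 3671 zt 40.1 ctr [452.2   3.1] size [47.  19.4] ang 33.6 circ [array([452.4,   3. ]), np.float64(24.4)] bgr [ 96. 102. 120.] 
[290. 165.] 3509 zt 18.1 ctr [635.1  -9.2] size [ 75.9 141.4] ang 11.1 circ [array([635.2,  -9.2]), np.float64(79.5)] bgr [ 49. 130. 150.] 
[286. 222.] 1960 zt 48.4 ctr [638.5 -43.1] size [33.6 28.8] ang 11.1 circ [array([638.6, -43.3]), np.float64(21.1)] bgr [93. 59. 43.] 
[250. 301.] 332 zt 17.7 ctr [ 623.3 -136.1] size [ 6.9 46.1] ang 80.0 circ [array([ 623.5, -135.2]), np.float64(23.1)] bgr [ 29.  32. 128.] 
[249. 358.] 644 zt 17.5 ctr [ 624.2 -192. ] size [50.4 63.7] ang 80.6 circ [array([ 626.9, -192. ]), np.float64(37.8)] bgr [ 32.  36. 149.] 
t 5.92 p [642.7 -43.4 108.4] a 101.0 w 59.0 f [ 2.7 -0.2  4.9]
(450.5, 1.8, 110, 123.7) [0.005, 0.003, -0.264, 0.405, -0.9, -0.016]
```

servo_tool([
  [0,0,-0.264,0.405,-0.9,-0.016,80],
  [0,0,-0.264,0.405,-0.9,-0.016,80],
  [0,0,-0.264,0.405,-0.9,-0.016,80],
  [0,0,-0.264,0.405,-0.9,-0.016,80],
  [0,0,-0.264,0.405,-0.9,-0.016,80],
  [0,0,-0.264,0.405,-0.9,-0.016,80],
])

```text
t: 6.68
ee_pos: [449.4, 1.7, 103.4]
orientation: [1.481, 2.767, 0.002]
ft_force: [0.5, 0.1, -0.4]
width: 79.7
grasp_force: 0.0
```

```bash
python3 -c "
from h import *
measure()
plan((450.8,2.2,13,123.7))"
```

```text
[516.   3.] 207 zt 27.9 ctr [503.2 223.8] size [11.5  2.9] ang 32.7 circ [array([502.4, 225. ]), np.float64(5.7)] bgr [28. 27. 27.] EDGE
[528. 155.] 1517 zt 18.0 ctr [608.2 164.6] size [59.5 79.8] ang 79.2 circ [array([607.2, 165.1]), np.float64(48.0)] bgr [50. 91. 35.] 
[404. 141.] 2205 zt 43.1 ctr [492.9 105.4] size [34.  34.3] ang 83.0 circ [array([492.8, 105.6]), np.float64(17.6)] bgr [95. 94. 96.] 
[283. 213.] 2055 zt 40.2 ctr [448.9   3.6] size [43.3 18.9] ang 33.6 circ [array([449.2,   2.7]), np.float64(23.1)] bgr [ 83.  88. 104.] 
[449. 264.] 858 zt 17.9 ctr [623.7  36.6] size [79.1 49.2] ang 11.8 circ [array([623.3,  37.1]), np.float64(44.9)] bgr [ 38. 125. 146.] 
[377. 356.] 339 zt 18.0 ctr [619.3 -76.7] size [22.6 44. ] ang 58.4 circ [array([623.7, -69.5]), np.float64(22.1)] bgr [ 39. 122. 142.] 
[172. 381.] 151 zt 27.7 ctr [ 453.4 -215.2] size [ 7.1 11.9] ang 27.9 circ [array([ 453.1, -215.8]), np.float64(6.4)] bgr [47. 45. 43.] 
t 6.72 p [449.1   1.7 103.1] a 123.7 w 80.1 f [ 0.8 -0.1  0.6]
(450.8, 2.2, 13, 123.7) [0.001, 0.001, -0.0, -0.002, 0.007, 0.451]
```

servo_tool([
  [0,0,0,0.005,0,0.25,70],
  [0,0,0,0.005,0,0.43,70],
  [0,0,0,0.005,0,0.43,70],
  [0,0,0,0.005,0,0.43,35],
  [0,0,0,0.005,0,0.43,35],
  [0,0,0,0.005,0,0.43,35],
  [0,0,0,0.005,0,0.43,35],
  [0,0,0,0.005,0,0.43,35],
])

```text
t: 7.72
ee_pos: [447.6, 2.8, 17.9]
orientation: [1.48, 2.768, 0.002]
ft_force: [-0.3, 1.1, 8.4]
width: 44.1
grasp_force: 30.0
```

```bash
python3 -c "
from h import *
plan((535,-85,100,102),(620.5,-172.6,100,81),(620.5,-172.6,21.5,81))"
```

```text
t 7.72 p [447.6   2.8  17.9] a 123.7 w 44.1 f [-0.3  1.1  8.4]
(535, -85, 100, 102) [0.002, 0.001, 0.253, -0.608, 0.12, -0.409]
(620.5, -172.6, 100, 81) [0.002, 0.0, 0.497, -1.21, 0.233, -0.408]
(620.5, -172.6, 21.5, 81) [0.002, 0.0, 0.497, -1.209, 0.232, -0.015]
```

servo_tool([
  [0,0,0,0,0,-0.3,35],
  [0,0,0.1,-0.1,0,-0.409,35],
  [0,0,0.497,-0.97,0.19,-0.409,35],
  [0,0,0.497,-0.97,0.19,-0.409,35],
  [0,0,0.497,-0.97,0.19,-0.409,35],
  [0,0,0.497,-0.97,0.19,-0.409,35],
  [0,0,0.497,-0.97,0.19,-0.409,35],
  [0,0,0.497,-0.97,0.19,-0.409,35],
])

```text
t: 8.72
ee_pos: [584.2, -136.4, 98.3]
orientation: [-2.386, -2.042, 0.001]
ft_force: [1.6, -0.1, -1.9]
width: 43.7
grasp_force: 30.0
```

```bash
python3 -c "
from h import *
plan((620.5,-172.6,60,81),(620.5,-172.6,22,81))"
```

```text
t 8.72 p [ 584.2 -136.4   98.3] a 81.1 w 43.7 f [ 1.6 -0.1 -1.9]
(620.5, -172.6, 60, 81) [-0.001, -0.0, 0.001, -0.151, 0.208, 0.191]
(620.5, -172.6, 22, 81) [-0.001, -0.0, 0.001, -0.151, 0.208, 0.381]
```

servo_tool([
  [0,0,0,-0.151,0.208,0,35],
  [0,0,0,-0.151,0.208,0,35],
  [0,0,0,-0.151,0.208,0.2,35],
  [0,0,0,-0.151,0.208,0.34,35],
  [0,0,0,-0.151,0.208,0.38,35],
  [0,0,0,-0.151,0.208,0.38,35],
  [0,0,0,-0.151,0.208,0.38,35],
])

```text
t: 9.6
ee_pos: [622.1, -173.4, 23.3]
orientation: [2.387, 2.041, 0.001]
ft_force: [-0.4, -0.4, -0.2]
width: 44.0
grasp_force: 30.0
```

servo_tool([
  [0,0,0,0,0,0.009,35],
  [0,0,0,0,0,0.009,35],
  [0,0,0,0,0,0.009,56],
  [0,0,0,0,0,0.009,56],
  [0,0,0,0,0,-0.1,56],
  [0,0,0,0,0,-0.45,66],
])

```text
t: 10.35
ee_pos: [619.8, -173.2, 103.9]
orientation: [-2.385, -2.037, 0.005]
ft_force: [0.4, 0.5, 0.3]
width: 62.4
grasp_force: 0.0
```

```bash
python3 -c "
from h import *
measure()
plan((447,-232,110,81))"
```

```text
[282.  51.] 2094 zt 18.1 ctr [641.4 -39.4] size [76.  82.1] ang 11.1 circ [array([641.2, -39. ]), np.float64(55.3)] bgr [ 62. 176. 192.] EDGE
[284.  41.] 2796 zt 48.6 ctr [639.1 -44.9] size [34.  28.1] ang 10.8 circ [array([639.3, -45.2]), np.float64(21.1)] bgr [181. 119.  87.] 
[286. 233.] 2522 zt 18.0 ctr [ 616.4 -203.6] size [136.1  75.4] ang 80.7 circ [array([ 616.1, -203.6]), np.float64(77.2)] bgr [ 31.  34. 118.] 
[286. 217.] 2112 zt 44.1 ctr [ 621.2 -173.9] size [18.8 43.5] ang 81.1 circ [array([ 621.1, -174.4]), np.float64(23.1)] bgr [ 87.  92. 110.] 
t 10.4 p [ 625.7 -174.9  114.5] a 81.0 w 65.0 f [ 3.8 -1.2  5. ]
(447, -232, 110, 81) [0.006, 0.001, 0.0, -0.422, -0.838, 0.015]
```

servo_tool([
  [0,0,0,-0.422,-0.838,0.015,75],
  [0,0,0,-0.422,-0.838,0.015,75],
  [0,0,0,-0.422,-0.838,0.015,75],
  [0,0,0,-0.422,-0.838,0.015,75],
  [0,0,0,-0.422,-0.838,0.015,75],
])

```text
t: 11.02
ee_pos: [444.5, -231.8, 103.3]
orientation: [2.387, 2.038, 0.002]
ft_force: [-0.0, -0.4, 0.7]
width: 74.9
grasp_force: 0.0
```

```bash
python3 -c "
from h import *
measure()
plan((447,-232,17,81))"
```

```text
[491. 129.] 8231 zt 43.5 ctr [ 619.3 -175.1] size [17.6 47.6] ang 80.5 circ [array([ 619.4, -174.8]), np.float64(24.7)] bgr [ 75.  80. 153.] 
[287. 217.] 1649 zt 43.1 ctr [ 446.7 -231.9] size [35.  33.1] ang 82.3 circ [array([ 447.2, -231.9]), np.float64(17.7)] bgr [99. 74. 64.] 
t 11.07 p [ 445.  -231.6  103.1] a 81.0 w 75.1 f [ 1.   1.2 -1.1]
(447, -232, 17, 81) [0.002, 0.001, 0.0, -0.0, 0.009, 0.43]
```

servo_tool([
  [0,0,0,0,0.009,0.25,65],
  [0,0,0,0,0.009,0.425,60],
  [0,0,0,0,0.009,0.425,60],
  [0,0,0,0,0.009,0.425,26],
  [0,0,0,0,0.009,0.425,26],
  [0,0,0,0,0.009,0.425,26],
  [0,0,0,0,0.009,0.425,26],
])

```text
t: 11.95
ee_pos: [446.2, -231.8, 18.2]
orientation: [2.387, 2.039, 0.002]
ft_force: [0.2, 1.5, 8.4]
width: 34.7
grasp_force: 30.0
```

```bash
python3 -c "
from h import *
plan((480,-60,120,81),(540,100,120,81))"
```

```text
t 11.95 p [ 446.2 -231.8   18.2] a 81.0 w 34.7 f [0.2 1.5 8.4]
(480, -60, 120, 81) [0.002, 0.001, -0.0, 0.874, 0.034, -0.509]
(540, 100, 120, 81) [0.002, 0.001, -0.0, 1.711, 0.205, -0.51]
```

servo_tool([
  [0,0,0,0,0,-0.3,26],
  [0,0,0,0.3,0.05,-0.51,26],
  [0,0,0,1,0.05,-0.51,26],
  [0,0,0,1,0.05,-0.51,26],
  [0,0,0,1,0.05,-0.51,26],
])

```text
t: 12.58
ee_pos: [486.3, -32.6, 119.8]
orientation: [2.386, 2.043, 0.001]
ft_force: [0.1, -0.1, -0.8]
width: 34.3
grasp_force: 30.0
```

```bash
python3 -c "
from h import *
plan((600,150,120,81))"
```

```text
t 12.57 p [486.3 -32.6 119.8] a 81.2 w 34.3 f [ 0.1 -0.1 -0.8]
(600, 150, 120, 81) [0.001, -0.0, 0.002, 0.99, 0.421, -0.0]
```

servo_tool([
  [0,0,0,0.99,0.421,0,26],
  [0,0,0,0.99,0.421,0,26],
  [0,0,0,0.99,0.421,0,26],
  [0,0,0,0.99,0.421,0,26],
  [0,0,0,0.99,0.421,0,26],
  [0,0,0,0.99,0.421,0,26],
])

```text
t: 13.32
ee_pos: [599.2, 146.3, 118.8]
orientation: [-2.389, -2.04, 0.002]
ft_force: [-1.3, -0.1, 0.1]
width: 34.6
grasp_force: 30.0
```

```bash
python3 -c "
from h import *
measure()
plan((612,172,60,81),(612,172,22.8,81))"
```

```text
[295. 126.] 3200 zt 18.2 ctr [617.9 207.6] size [141.1  76.1] ang 80.1 circ [array([618. , 207.5]), np.float64(79.4)] bgr [ 75. 125.  58.] 
[136. 119.] 2220 zt 44.5 ctr [494.2 242. ] size [28.1 35.4] ang 74.0 circ [array([494.2, 241.9]), np.float64(21.5)] bgr [66. 67. 70.] 
[183. 262.] 1325 zt 42.9 ctr [496.8 113.4] size [24.  34.7] ang 80.8 circ [array([496.2, 108.4]), np.float64(17.6)] bgr [48. 47. 48.] 
[351. 274.] 77 zt 17.9 ctr [654.5  64.6] size [ 9.7 10.6] ang 11.1 circ [array([654.6,  64.6]), np.float64(7.1)] bgr [ 53. 132. 152.] 
[314. 352.] 295 zt 17.9 ctr [605.2 -31.3] size [49.9 26. ] ang 81.2 circ [array([605.3, -30.6]), np.float64(27.6)] bgr [ 56. 156. 175.] 
[331. 364.] 70 zt 38.4 ctr [621.4 -33.1] size [2.5 8.2] ang 1.2 circ [array([621.7, -33.1]), np.float64(4.2)] bgr [64. 46. 40.] 
t 13.38 p [599.2 146.  118.9] a 81.0 w 34.4 f [ 0.3  0.3 -0. ]
(612, 172, 60, 81) [-0.001, 0.0, -0.001, 0.139, 0.043, 0.294]
(612, 172, 22.8, 81) [-0.001, 0.0, -0.001, 0.139, 0.043, 0.48]
```

servo_tool([
  [0,0,0,0.145,0.043,0.2,26],
  [0,0,0,0.145,0.043,0.4,26],
  [0,0,0,0.145,0.043,0.48,26],
  [0,0,0,0.145,0.043,0.48,26],
  [0,0,0,0.145,0.043,0.48,26],
])

```text
t: 14.0
ee_pos: [613.7, 173.7, 23.8]
orientation: [2.39, 2.039, 0.001]
ft_force: [-0.0, -0.3, -0.8]
width: 34.5
grasp_force: 30.0
```

servo_tool([
  [0,0,0,0,0,0.009,26],
  [0,0,0,0,0,0.009,26],
  [0,0,0,0,0,0.009,48],
  [0,0,0,0,0,0.009,48],
  [0,0,0,0,0,-0.1,48],
  [0,0,0,0,0,-0.45,60],
])

```text
t: 14.75
ee_pos: [611.2, 173.9, 104.6]
orientation: [-2.387, -2.039, 0.008]
ft_force: [1.3, -0.3, 0.4]
width: 55.2
grasp_force: 0.0
```

```bash
python3 -c "
from h import *
measure()
plan((494,106,110,81))"
```

```text
[286. 181.] 5073 zt 46.3 ctr [612.  173.8] size [33.7 34.6] ang 5.6 circ [array([612. , 174.2]), np.float64(17.9)] bgr [76. 96. 55.] 
[124. 157.] 2517 zt 44.5 ctr [494.5 242.6] size [28.6 35.6] ang 74.5 circ [array([494.4, 242.5]), np.float64(21.6)] bgr [58. 58. 61.] 
[181. 278.] 98 zt 17.1 ctr [501.5 122. ] size [ 7.6 21.3] ang 58.5 circ [array([500.9, 121.1]), np.float64(11.0)] bgr [18. 16. 17.] 
[317. 364.] 626 zt 17.4 ctr [616.7   1.9] size [41.5 85. ] ang 63.3 circ [array([624.4,  17.2]), np.float64(42.5)] bgr [ 47. 138. 156.] 
t 14.8 p [617.1 175.5 115. ] a 81.0 w 57.7 f [2.  0.4 5.1]
(494, 106, 110, 81) [0.006, -0.002, 0.0, -0.44, -0.554, 0.019]
```

servo_tool([
  [0,0,0,-0.44,-0.554,0.019,75],
  [0,0,0,-0.44,-0.554,0.019,75],
  [0,0,0,-0.44,-0.554,0.019,75],
  [0,0,0,-0.44,-0.554,0.019,75],
  [0,0,0,-0.44,-0.554,0.019,75],
])

```text
t: 15.42
ee_pos: [492.7, 105.6, 102.6]
orientation: [2.387, 2.039, 0.005]
ft_force: [0.2, -0.1, -0.1]
width: 75.0
grasp_force: 0.0
```

```bash
python3 -c "
from h import *
measure((440,540,50,160))
plan((494,106,17,80))"
```

```text
[285. 215.] 1651 zt 43.1 ctr [494.  107.2] size [34.  34.1] ang 17.4 circ [array([494.4, 107.3]), np.float64(17.4)] bgr [59. 58. 59.] 
t 15.47 p [492.4 105.6 102.3] a 81.0 w 75.0 f [ 0.7 -0.3  0.4]
(494, 106, 17, 80) [0.002, -0.001, 0.012, 0.003, 0.006, 0.426]
```

servo_tool([
  [0,0,0.012,0.006,0.006,0.25,65],
  [0,0,0.012,0.006,0.006,0.425,60],
  [0,0,0.012,0.006,0.006,0.425,60],
  [0,0,0.012,0.006,0.006,0.425,26],
  [0,0,0.012,0.006,0.006,0.425,26],
  [0,0,0.012,0.006,0.006,0.425,26],
  [0,0,0.012,0.006,0.006,0.425,26],
])

```text
t: 16.35
ee_pos: [492.7, 106.1, 17.9]
orientation: [2.406, 2.018, 0.004]
ft_force: [0.2, -0.9, 7.5]
width: 34.4
grasp_force: 30.0
```

```bash
python3 -c "
from h import *
plan((623.8,241.6,120,80),(623.8,241.6,22,80))"
```

```text
t 16.35 p [492.7 106.1  17.9] a 80.0 w 34.4 f [ 0.2 -0.9  7.5]
(623.8, 241.6, 120, 80) [0.002, -0.001, -0.0, 0.782, 0.529, -0.508]
(623.8, 241.6, 22, 80) [0.002, -0.001, -0.0, 0.782, 0.528, -0.018]
```

servo_tool([
  [0,0,0,0,0,-0.3,26],
  [0,0,0,0.2,0.1,-0.508,26],
  [0,0,0,0.782,0.529,-0.508,26],
  [0,0,0,0.782,0.529,-0.508,26],
  [0,0,0,0.782,0.529,-0.508,26],
  [0,0,0,0.782,0.529,-0.508,26],
  [0,0,0,0.782,0.529,-0.508,26],
  [0,0,0,0.782,0.529,-0.2,26],
  [0,0,0,0.782,0.529,-0.1,26],
])

```text
t: 17.48
ee_pos: [619.7, 239.5, 33.8]
orientation: [-2.406, -2.016, 0.009]
ft_force: [-1.1, 0.3, -0.9]
width: 34.5
grasp_force: 30.0
```

```bash
python3 -c "
from h import *
plan((623.8,241.6,21.5,80))"
```

```text
t 17.48 p [619.7 239.5  33.8] a 79.9 w 34.5 f [-1.1  0.3 -0.9]
(623.8, 241.6, 21.5, 80) [-0.004, 0.002, -0.001, 0.014, 0.019, 0.061]
```

servo_tool([
  [0,0,0,0.01,0.01,0.05,26],
  [0,0,0,0.01,0.01,0.07,26],
  [0,0,0,0.01,0.01,0.07,26],
  [0,0,0,0.01,0.01,0.07,26],
])

```text
t: 17.98
ee_pos: [625.9, 243.3, 23.9]
orientation: [2.407, 2.019, 0.003]
ft_force: [0.3, 0.6, -0.2]
width: 34.4
grasp_force: 30.0
```

servo_tool([
  [0,0,0,0,0,0.01,26],
  [0,0,0,0,0,0.01,26],
  [0,0,0,0,0,0.01,48],
  [0,0,0,0,0,0.01,48],
  [0,0,0,0,0,-0.1,48],
  [0,0,0,0,0,-0.45,60],
])

```text
t: 18.73
ee_pos: [623.0, 242.2, 103.9]
orientation: [-2.405, -2.017, 0.009]
ft_force: [0.6, 0.3, -0.1]
width: 55.1
grasp_force: 0.0
```

```bash
python3 -c "
from h import *
measure((440,700,130,300))
plan((494.4,242.3,110,74.3))"
```

```text
[285. 252.] 4052 zt 46.2 ctr [612.9 179.1] size [29.4 33.7] ang 80.2 circ [array([612.3, 176.1]), np.float64(17.9)] bgr [71. 82. 48.] 
[286. 214.] 1733 zt 47.1 ctr [625.  245.2] size [33.9 33.7] ang 72.4 circ [array([624.9, 245. ]), np.float64(17.3)] bgr [58. 58. 58.] 
[136. 239.] 2290 zt 44.4 ctr [494.5 243.9] size [29.5 35.6] ang 74.5 circ [array([494.5, 244.3]), np.float64(22.4)] bgr [47. 47. 49.] 
t 18.77 p [628.9 244.5 114.9] a 80.0 w 57.9 f [2.5 0.9 4.4]
(494.4, 242.3, 110, 74.3) [0.005, -0.003, 0.066, -0.128, -0.66, 0.019]
```

servo_tool([
  [0,0,0.066,-0.128,-0.66,0.019,75],
  [0,0,0.066,-0.128,-0.66,0.019,75],
  [0,0,0.066,-0.128,-0.66,0.019,75],
  [0,0,0.066,-0.128,-0.66,0.019,75],
  [0,0,0.066,-0.128,-0.66,0.019,75],
])

```text
t: 19.4
ee_pos: [493.0, 241.4, 102.2]
orientation: [2.504, 1.896, 0.005]
ft_force: [0.1, 0.0, 0.2]
width: 75.0
grasp_force: 0.0
```

```bash
python3 -c "
from h import *
measure((440,540,190,300))
plan((494,242.5,17,74.3))"
```

```text
[282. 216.] 1788 zt 44.5 ctr [492.1 243.7] size [28.8 33.3] ang 75.4 circ [array([492.2, 243.6]), np.float64(21.1)] bgr [39. 40. 43.] 
t 19.45 p [492.9 241.3 102. ] a 74.3 w 74.8 f [-0.3  0.6  0.2]
(494, 242.5, 17, 74.3) [0.001, -0.001, -0.0, 0.007, 0.003, 0.425]
```

servo_tool([
  [0,0,-0.006,0.01,0,0.25,65],
  [0,0,-0.006,0.01,0,0.425,60],
  [0,0,-0.006,0.01,0,0.425,60],
  [0,0,-0.006,0.01,0,0.425,25],
  [0,0,-0.006,0.01,0,0.425,25],
  [0,0,-0.006,0.01,0,0.425,25],
  [0,0,-0.006,0.01,0,0.425,25],
])

```text
t: 20.32
ee_pos: [492.3, 243.2, 17.6]
orientation: [2.495, 1.908, 0.004]
ft_force: [-0.6, -0.9, 7.4]
width: 34.1
grasp_force: 30.0
```

```bash
python3 -c "
from h import *
plan((545,120,120,88),(628.5,24.7,120,101))"
```

```text
t 20.32 p [492.3 243.2  17.6] a 74.8 w 34.1 f [-0.6 -0.9  7.4]
(545, 120, 120, 88) [0.001, -0.001, -0.153, -0.524, 0.417, -0.512]
(628.5, 24.7, 120, 101) [0.001, -0.001, -0.305, -0.875, 0.944, -0.511]
```

servo_tool([
  [0,0,0,0,0,-0.3,25],
  [0,0,-0.1,-0.2,0.2,-0.512,25],
  [0,0,-0.305,-0.875,0.944,-0.512,25],
  [0,0,-0.305,-0.875,0.944,-0.512,25],
  [0,0,-0.305,-0.875,0.944,-0.512,25],
  [0,0,-0.305,-0.875,0.944,-0.512,25],
  [0,0,-0.305,-0.875,0.944,-0.512,25],
  [0,0,-0.305,-0.875,0.944,-0.512,25],
  [0,0,-0.305,-0.875,0.944,-0.512,25],
])

```text
t: 21.45
ee_pos: [626.7, 26.0, 118.6]
orientation: [-1.995, -2.426, 0.001]
ft_force: [-0.5, 1.3, -0.6]
width: 34.0
grasp_force: 30.0
```

```bash
python3 -c "
from h import *
plan((628.5,24.7,21.8,101))"
```

```text
t 21.45 p [626.7  26.  118.6] a 101.1 w 34.0 f [-0.5  1.3 -0.6]
(628.5, 24.7, 21.8, 101) [-0.001, -0.0, 0.002, -0.008, 0.008, 0.484]
```

servo_tool([
  [0,0,0,-0.005,0.005,0.2,25],
  [0,0,0,-0.005,0.005,0.4,25],
  [0,0,0,-0.005,0.005,0.48,25],
  [0,0,0,-0.005,0.005,0.48,25],
  [0,0,0,-0.005,0.005,0.48,25],
])

```text
t: 22.08
ee_pos: [629.3, 24.1, 23.5]
orientation: [1.996, 2.425, 0.001]
ft_force: [-0.2, 0.3, -0.2]
width: 33.8
grasp_force: 30.0
```

Lower about 2 mm, release, then rise and back off so the side and scene views are clear.

servo_tool([
  [0,0,0,0,0,0.01,25],
  [0,0,0,0,0,0.01,25],
  [0,0,0,0,0,0.01,48],
  [0,0,0,0,0,0.01,48],
  [0,0,0,0,0,-0.1,48],
  [0,0,0,0,0,-0.45,60],
  [0,0,0,0,-0.3,-1,60],
  [0,0,0,0,-0.3,-1,60],
  [0,0,0,0,-0.3,-1,60],
  [0,0,0,0,-0.3,-1,60],
])

```text
t: 23.32
ee_pos: [570.3, 12.1, 224.0]
orientation: [1.997, 2.423, 0.002]
ft_force: [0.2, 0.7, -0.4]
width: 60.0
grasp_force: 0.0
```

```bash
python3 -c "
from h import *
im,W=measure((540,720,-300,300))
cv2.imwrite('pics/wf.png',im[:,:,::-1])
im,_=ctrl.get_image('side')
cv2.imwrite('pics/sf.png',cv2.resize(im[130:350,80:430,::-1],None,fx=2,fy=2))
plan()"
```

```text
[353.  45.] 1377 zt 18.1 ctr [614.4 188.4] size [104.6  76.3] ang 79.9 circ [array([614. , 188.9]), np.float64(63.9)] bgr [ 75. 128.  56.] EDGE
[372.   1.] 62 zt 20.4 ctr [627.9 225.8] size [17.1  1.8] ang 10.7 circ [array([627.8, 226.7]), np.float64(8.5)] bgr [17. 17. 17.] EDGE
[349.  50.] 1148 zt 47.3 ctr [611.6 171.4] size [33.3 33.6] ang 55.2 circ [array([611.8, 171.3]), np.float64(17.2)] bgr [160. 119. 100.] 
[326. 214.] 1976 zt 47.8 ctr [637.4 -43.2] size [33.5 28.4] ang 11.0 circ [array([637.1, -42.8]), np.float64(20.8)] bgr [ 63.  98. 103.] 
[331. 186.] 864 zt 48.6 ctr [627.4  23.6] size [34.1 26.7] ang 10.9 circ [array([627.2,  23.5]), np.float64(20.9)] bgr [36. 38. 42.] 
[296. 292.] 369 zt 18.1 ctr [ 622.9 -155.5] size [45.7 76.7] ang 83.0 circ [array([ 621.9, -156.4]), np.float64(42.8)] bgr [ 30.  33. 139.] 
[291. 304.] 186 zt 29.7 ctr [ 613.6 -155. ] size [29.7  8.2] ang 10.9 circ [array([ 614.4, -159. ]), np.float64(14.8)] bgr [38. 59. 75.] 
[276. 358.] 437 zt 18.0 ctr [ 608.6 -244.4] size [65.4 75.9] ang 81.3 circ [array([ 609.4, -243.5]), np.float64(48.4)] bgr [ 42.  44. 137.] 
t 23.43 p [569.7  12.2 221.8] a 101.0 w 60.0 f [ 0.4  1.3 -0.3]
```

View pics/sf.png

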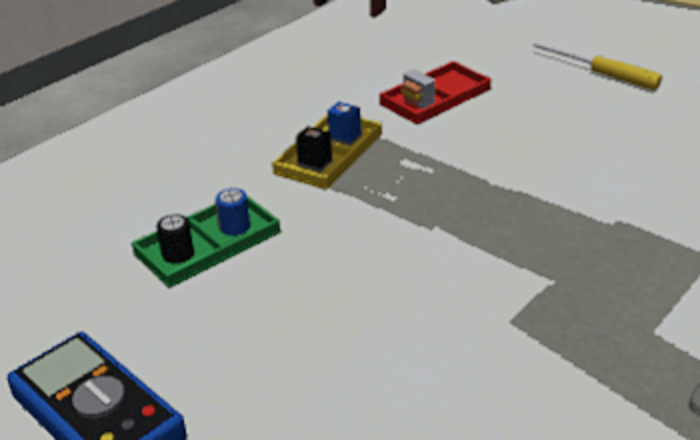

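View pics/wf.png

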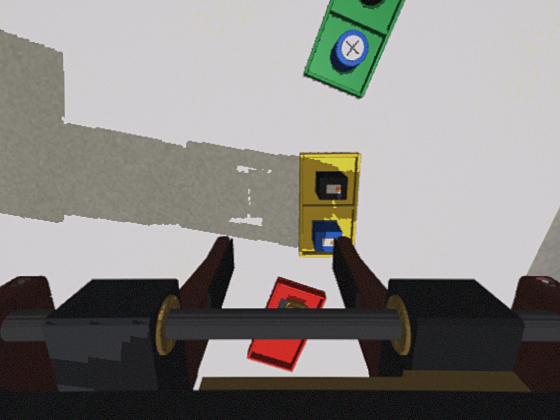

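The side view shows both capacitors in the green tray (175,237 and 233,210), both relays in the yellow tray (314,146 and 345,122) and the transformer in the red tray (417,89). All stand upright, one to a bay. The wrist view agrees for the green and yellow trays, and the bystanders have not moved. The gripper is open and clear, so I'm handing in.

```bash
python3 -c "
from workcell import ctrl
print(ctrl.close_job())"
```

```text
the job is handed in; nothing more can be done
None
```

I sorted all five parts into their trays, one to a bay, and handed the job in after about 23 s; the last pictures showed them upright, the multimeter and screwdriver in place and the gripper clear, but no verdict came back.

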